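# Dig out the gel combs and start the UV lamp box

### The arm

A 7-joint arm with a two-finger parallel gripper is mounted at the origin on the work surface. World frame = base frame: x ahead of the robot, y to its left, z up, the work surface at z = 0. Lengths are in mm, angles in rad, forces in N, time in s.
With the tool pointing down it reaches from about 400 to 875 mm from the base axis. Payload 4.4 kg.
Tool frame: the origin (TCP) lies at the very end of the fingers, on their centre line; the grasp point (between the pads) lies 19 mm behind it; z points along the fingers, y is the line along which they close (so a half turn about z gives the same grasp; the last joint's range is limited). The gripper opens to 85 mm and grips with 20 to 120 N. Pads are 22 mm wide; open, the fingers measure 114 mm over their backs; the gripper's body (76 mm by 85 mm) begins 54 mm behind the grasp point. The pads swing forward as they close: fully open they stand 13 mm farther back than shut.
Start: joints at [1.161, 0.628, 0.038, 1.517, -0.027, 0.996, -0.02], TCP at [219.122, -611.967, 231.313] pointing down, gripper open.
Joint ranges: [-3.06, 3.06], [-0.37, 2.12], [-1.25, 1.32], [0.18, 2.47], [-1.1, 4.24], [0.23, 1.98], [-2.94, 2.94]. Speed limits (rad/s): [2.57, 2.57, 3.14, 3.14, 3.14, 3.14, 3.14].

### API

Orientations are given as [roll, pitch, yaw] about the fixed x, y, z axes, in that order (R = Rz(yaw) Ry(pitch) Rx(roll)).
In Python, from cell import read_state, get_image, camera_info, finish_job gives the robot as it stands.
- The arm moves only by the tool play_rows, never from a script. Its argument "deltas" is one flat list of numbers, 7 for each row, row after row: the shift along the tool's x, y, z in mm, then the turn, a rotation vector about the tool's x, y, z in rad, then the opening, from 0 (shut) to 1 (fully open). In form: [dx, dy, dz, ax, ay, az, grip, dx, dy, dz, ax, ay, az, grip, ...]. A call has 1 to 10 rows; each row is the pose to reach, as a shift and turn from the pose commanded when the call began, along the tool's axes at that moment; what a row does not reach only later rows make up. A row lasts 1/8 s, in which the tool goes at most 62.5 mm and 10.7 degrees, less where a joint would pass 70% of its speed; a pose out of reach is approached as far as the arm can. A call with a gripper value outside its range is refused whole. The fingers move at their own pace and stop on an object; the grip force is fixed at half the most. Time passes only in rows, so rows that repeat a pose let the fingers close. It gives the time, the measured TCP pose, the force, the opening and the grip force at its end, in the units of the state.
- read_state(): the state, without advancing time (a new reading comes with each control period).
- get_image(name): name is "scene" or "side" or "wrist"; returns the picture (420x560x3 uint8, red, green, blue); there is no depth.
- camera_info(name): a dict with "fx", "fy", "cx", "cy" (pixels), "T" (4x4, takes a point from camera to world coordinates). Camera axes: x right, y down, z forward; pixel columns grow to the right and rows downward; lengths in mm; the calibration is good to about 2 mm. The wrist camera is an equidistant fisheye: a pixel r from the principal point sees the ray r / f radians off the axis. A picture is of the moment at which its call begins: read the wrist's pose just before it. camera_info takes no time and is no camera call; for the wrist camera it gives the pose at the moment of the call.
- finish_job(): hands the job in; it is judged then, once.
The state is a dict: "clock": time; "qpos": joint angles; "qd": joint speeds; "tau": joint torques, N m; "eef_pos": TCP position; "tool_rot": TCP orientation; "force": force on the tool from outside, world axes, zero at the start; "torque": the same for the moment, N m; "width": finger opening in mm; "gripper_force": force on a finger pad.
Only numpy, scipy, OpenCV 4.12 (cv2) and the standard library are available. Lean on these libraries where they do the work, as an engineer would, in place of code of your own. Each camera call takes 0.05 s, during which the arm holds its last target. There are 200 camera calls.

### The job

Two gel combs lie in the rinse tray under steel hold-down weights and need a UV treatment. First throw the lamp box's lever into its off notch (the one with the square stud) and only then slide the amber guard open all the way; stand every weight upright on the black rubber mat, and lay both combs flat on the floor of the lamp chamber, not one on the other. Slide the guard fully shut over them, and finally throw the lever into the notch marked by the big white dot; leave the beaker and the foam tube rack alone.

Things in the scene. Friction and masses are not known exactly. Their poses are not given: they have to be found in the camera images.
- lampbox: fixed white and grey UV lamp box. Origin on the bench under its chamber's centre; own x away from the robot, y left. Chamber: open well 160 (x) x 150 (y) mm, floor 50 and rim 90 mm above the bench, walls 12 mm. The guard opens over the 90 mm high housing beyond (x 92 to 270 mm); the control deck with the lever, also 90 mm high, is to the right (y -87 to -247 mm, x -115 to 125 mm).
- guard (a joint): travel of the amber see-through guard, m: 0 = fully shut, 0.165 = fully open (end stops); opens along the lamp box's own +x. Panel 176 (x) x 162 (y) x 5 mm, underside 92 mm above the bench; stays where it is left, friction about 1.5 N. Starts shut.
- guard_handle (a point): middle of the guard's upright black handle tab, 112 mm above the bench. Tab: 10 mm thick (lamp box x) x 50 mm long (y), from 97 to 127 mm above the bench, near the guard's edge on the robot's side. Pinch it from above across its thickness.
- lever (a joint): lever angle about its upright pivot, rad, growing anticlockwise from above. Sprung detent notches at 0 (off: square black stud, 14 mm, beyond the nose), 0.4, 0.8 and 1.2; end stops -0.03 and 1.23. A crest midway between notches takes a few N to pass; within 0.1 rad of a notch the spring pulls the lever in. Starts anywhere from 0.38 to 1.2.
- lever_pivot (a point): the lever's pivot axis, at the top of the control deck (90 mm above the bench). At lever = q the arm points from here along the direction pi - 0.6 + q rad, counted anticlockwise from the lamp box's own x (so towards the robot; to the left at 0).
- lever_grip (a point): middle of the lever's upright black grip: a round post 18 mm in diameter, from 118 to 158 mm above the bench (this point at 138 mm), 90 mm from the pivot axis. The steel arm under it is 14 mm wide.
- lever_nose (a point): tip of the lever arm, 112 mm from the pivot axis, 114 mm above the bench; it points at the stud, dot or screw of the notch the lever is in.
- dot: raised white round dot, 16 mm in diameter, 7 mm high, on the control deck, 124 mm from the pivot axis: marks the notch to use, at lever = 0.4, 0.8 or 1.2 (changes from run to run). The other two of these notches have only flat screw heads of 6 mm. Origin at its underside.
- tray: fixed blue rinse tray, 188 (own x) x 178 (own y) x 30 mm tall, walls and floor 4 mm. Origin: centre of its underside. The combs lie along its x, side by side, about 37 mm either side of the middle.
- mat: fixed black rubber mat, 160 (own x) x 150 (own y) x 3 mm, to the left of the tray. Origin: centre of its underside.
- comb1: white plastic gel comb lying flat, 110 (own x) x 32 (own y) x 8 mm, 50 g; solid spine at +y, nine teeth to -y; grip it across its 32 mm width. Origin: centre of the underside. Starts on the rinse tray's floor under 1 or 2 weights, which stand about 28 mm either side of its middle. This one lies on the left (+y) side.
- comb2: white plastic gel comb lying flat, 110 (own x) x 32 (own y) x 8 mm, 50 g; solid spine at +y, nine teeth to -y; grip it across its 32 mm width. Origin: centre of the underside. Starts on the rinse tray's floor under 1 or 2 weights, which stand about 28 mm either side of its middle. This one lies on the right (-y) side.
- bar1: bare steel hold-down weight, about 110 to 200 g, 37 mm tall: a flat foot 44 (own x) x 40 (own y) x 12 mm with an upright finger rib in its middle, 10 mm thick (own x) x 36 mm long (own y), from 12 to 37 mm above the underside. Origin: centre of the underside, z up. May be absent (None).
- bar2: bare steel hold-down weight, about 110 to 200 g, 37 mm tall: a flat foot 44 (own x) x 40 (own y) x 12 mm with an upright finger rib in its middle, 10 mm thick (own x) x 36 mm long (own y), from 12 to 37 mm above the underside. Origin: centre of the underside, z up. May be absent (None).
- round1: bare steel hold-down weight, about 110 to 200 g, 37 mm tall: a disc foot 42 mm in diameter x 12 mm with an upright round knob of 14 mm diameter in its middle, from 12 to 37 mm above the underside. Origin: centre of the underside, z up. May be absent (None).
- round2: bare steel hold-down weight, about 110 to 200 g, 37 mm tall: a disc foot 42 mm in diameter x 12 mm with an upright round knob of 14 mm diameter in its middle, from 12 to 37 mm above the underside. Origin: centre of the underside, z up. May be absent (None).
- beaker: bystander: clear plastic beaker, 80 mm in diameter, 110 mm tall, origin at the centre of its underside; loose, to be left alone.
- tuberack: bystander: pale green foam rack 70 x 70 x 35 mm with a few small tubes standing up to 50 mm, origin at the centre of its underside; loose, to be left alone.
Things that resemble listed ones, but are neither listed nor needed, are in the scene too. What is shaped like the bar2 but turquoise is not meant. What is shaped like the round2 but green is not meant.

How it is judged (in metres and radians):
On the way, in this order (a step that is already met when the one before it is completed fails the run):
1. the lever is thrown into the off notch with the guard still shut (value of joint lever below 0.08 rad and value of joint guard below 0.008 m), for 0.2 s.
2. the guard is slid open (value of joint guard above 0.145 m and value of joint lever below 0.08 rad), for 0.2 s.
3. both combs lie flat in the lamp chamber (x of comb1 in the frame of lampbox between -0.08 and 0.08 m and y of comb1 in the frame of lampbox between -0.075 and 0.075 m and ((angle between comb1's own z axis and vertical below 0.1 rad and z of comb1 in the frame of lampbox below 0.0545 m) or (angle between comb1's own z axis and vertical above 3.04 rad and z of comb1 in the frame of lampbox below 0.0625 m)) and x of comb2 in the frame of lampbox between -0.08 and 0.08 m and y of comb2 in the frame of lampbox between -0.075 and 0.075 m and ((angle between comb2's own z axis and vertical below 0.1 rad and z of comb2 in the frame of lampbox below 0.0545 m) or (angle between comb2's own z axis and vertical above 3.04 rad and z of comb2 in the frame of lampbox below 0.0625 m))), for 0.2 s.
4. the guard is slid fully shut over the combs, the lever still in off (all of step 1 and all of step 3), for 0.2 s.
5. the lever is thrown into the notch with the white dot (horizontal distance between lever_nose and dot below 0.015 m and value of joint guard below 0.008 m), for 0.2 s.
At the end, for the whole second after the job is handed in: Guard shut to 8 mm; lever at rest in the dotted notch (nose within 15 mm of the dot); both combs flat (0.1 rad) directly on the chamber floor, either face up (4.5 mm); every weight present upright (0.2 rad), at rest, its centre over the mat (all of step 3 and all of step 5 and velocity of joint lever below 0.05 rad/s and x of bar1 in the frame of mat between -0.08 and 0.08 m and y of bar1 in the frame of mat between -0.075 and 0.075 m and z of bar1 in the frame of mat between -0.002 and 0.01 m and angle between each of bar1, round1, bar2, round2's own z axis and vertical below 0.2 rad and linear speed of each of bar1, round1, bar2, round2 below 0.02 m/s and x of round1 in the frame of mat between -0.08 and 0.08 m and y of round1 in the frame of mat between -0.075 and 0.075 m and z of round1 in the frame of mat between -0.002 and 0.01 m and x of bar2 in the frame of mat between -0.08 and 0.08 m and y of bar2 in the frame of mat between -0.075 and 0.075 m and z of bar2 in the frame of mat between -0.002 and 0.01 m and x of round2 in the frame of mat between -0.08 and 0.08 m and y of round2 in the frame of mat between -0.075 and 0.075 m and z of round2 in the frame of mat between -0.002 and 0.01 m); the robot touches nothing.
It fails at once if the guard is open by more than 30 mm while the lever is out of the off notch (value of joint guard above 0.03 m and value of joint lever above 0.15 rad).
It fails at once if the beaker is moved by more than 30 mm or tipped (distance of beaker from where it was at the start of the episode above 0.03 m or angle between beaker's own z axis and vertical above 0.3 rad).
It fails at once if the foam tube rack is moved by more than 30 mm or tipped (distance of tuberack from where it was at the start of the episode above 0.03 m or angle between tuberack's own z axis and vertical above 0.3 rad).
Of bar1, round1, bar2, round2 only 3 to 4 are there at a start; the rules pass over those that are not, and their reading is None.
At some moment in a run one of bar1, round1, bar2, round2 may be knocked a few centimetres aside while the robot is not near it.
It also fails if it takes over 208 s, if anything falls off the work surface, if the arm or the gripper's body presses on something with over 40 N, if the wrist force passes 120 N, or if a joint passes its speed limit or range.

## Working session

There is one attempt and no reset: what is moved stays moved. The work goes in short steps, Python scripts to look and compute and a tool call to move; the robot and the scene stay as the last step left them, time stands still between calls to the robot, and variables do not carry over. Pictures are saved under pics/ and viewed, at most 14 in all, crops included, and the job is handed in when it is done.

Besides the shell and the picture viewer there is one more tool, called as name(argument=value, ...) on one line, values as JSON. play_rows: Moves the arm, as the interface text tells. Its arguments: {"type":"object","properties":{"deltas":{"type":"array"}},"required":["deltas"]}

```bash
ls; mkdir -p pics; python3 - <<'E'
from cell import *
import cv2,json
print(read_state())
for n in("scene","side"):
    cv2.imwrite(f"pics/{n}0.png",cv2.resize(get_image(n)[...,::-1],(800,600),interpolation=cv2.INTER_CUBIC))
    c=camera_info(n);print(n,c)
print(camera_info("wrist"))
E
```

```text
pics
{'clock': 0.0, 'qpos': array([ 1.16122723,  0.62933666,  0.03847355,  1.51837969, -0.0270106 ,
        0.99628862, -0.02001202]), 'qd': array([ 0.00169805,  0.0007607 ,  0.00105968,  0.00039011,  0.00095852,
        0.00103277, -0.00016724]), 'tau': array([ 3.80675292e-04, -5.63395035e+01,  1.22618169e+00, -1.93442702e+01,
        1.09597453e-02,  1.06152578e-02,  6.23443697e-06]), 'eef_pos': array([ 218.87590188, -611.37423002,  230.39206199]), 'tool_rot': array([-3.13969954e+00,  3.44352398e-05,  3.43725513e-01]), 'force': array([0.89616424, 0.15755369, 0.22051555]), 'torque': array([-0.01134454, -0.01811005, -0.0110788 ]), 'gripper_force': 0.0, 'width': 85.2928289491448}
scene {'fx': 467.39672627020894, 'fy': 467.39672627020894, 'cx': 282.4131128436906, 'cy': 218.1485511946399, 'T': array([[-9.79219210e-02,  8.28436236e-01, -5.51456890e-01,
         1.07481869e+03],
       [ 9.95122621e-01,  7.48667552e-02, -6.42334633e-02,
         8.22839195e+01],
       [-1.19275406e-02, -5.55057089e-01, -8.31726735e-01,
         9.25079362e+02],
       [ 0.00000000e+00,  0.00000000e+00,  
[... 250 characters left out ...]
-6.38717363e-01,  4.68951815e-01, -6.10019939e-01,
         5.03229902e+02],
       [ 2.16252232e-02, -7.81554879e-01, -6.23461563e-01,
         6.36717741e+02],
       [ 0.00000000e+00,  0.00000000e+00,  0.00000000e+00,
         1.00000000e+00]])}
{'fx': 325.19226210127806, 'fy': 325.19226210127806, 'cx': 281.93995152044323, 'cy': 208.57389410610108, 'T': array([[ 3.37384718e-01, -8.94289585e-01, -2.93968859e-01,
         2.94877317e+02],
       [-9.41366174e-01, -3.20887151e-01, -1.04216902e-01,
        -5.83446039e+02],
       [-1.13073935e-03,  3.11893530e-01, -9.50116386e-01,
         3.73538818e+02],
       [ 0.00000000e+00,  0.00000000e+00,  0.00000000e+00,
         1.00000000e+00]])}
```

View pics/scene0.png

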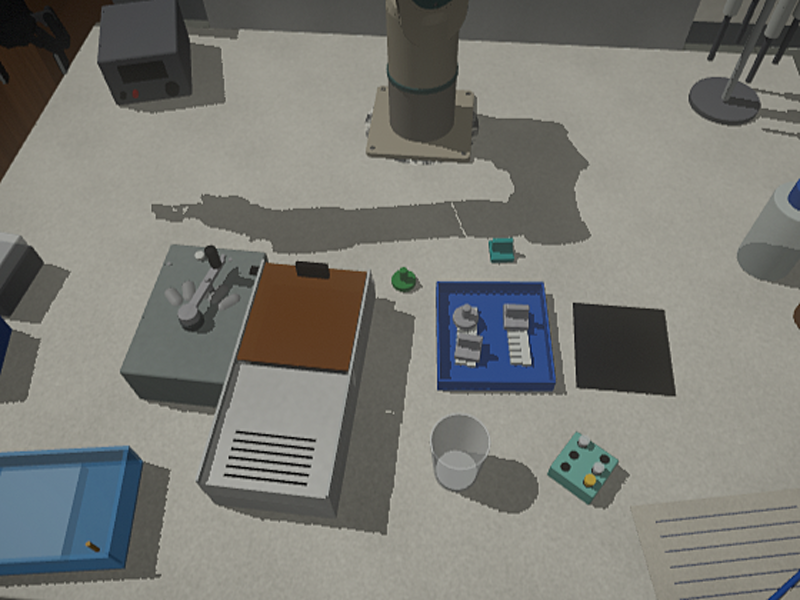

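View pics/side0.png

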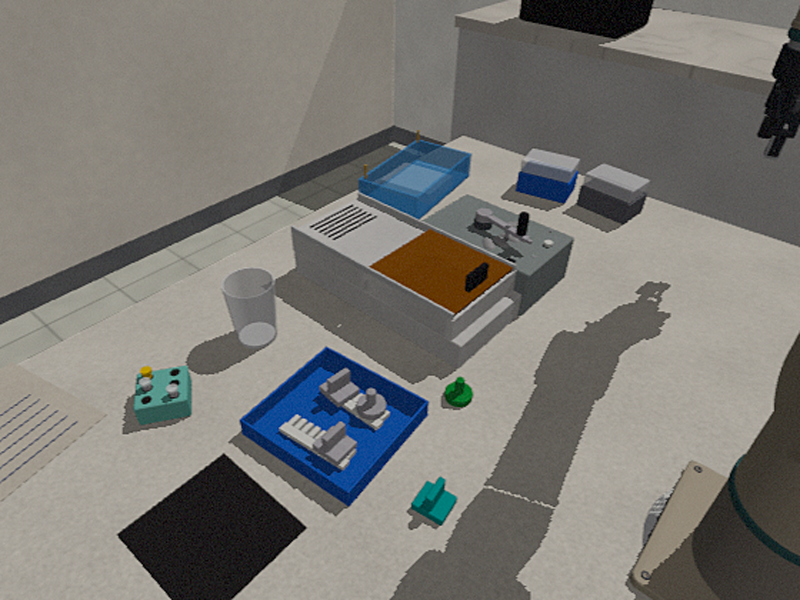

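The scene view shows the lamp box with its brown guard. The guard tab is at (313,270) and the lever grip at (211,255). The tray is at (495,335) and holds:
- a round at (466,315)
- a bar at (468,347), both on the right-hand comb
- a bar at (516,315), on the left-hand comb

The mat is at (624,348), the beaker at (460,455) and the rack at (583,465). The lookalikes are the turquoise bar at (501,250) and the green round at (404,280). I choose only the grey ones inside the tray. Next are the close crops.

```bash
cat > h.py <<'E'
import numpy as np,cv2
from cell import *
from scipy.spatial.transform import Rotation as R
def crop(src,name,x0,y0,w,h,s):  # coords in 560x420 px
    cv2.imwrite(f"pics/{name}.png",cv2.resize(src[y0:y0+h,x0:x0+w,::-1],None,fx=s,fy=s,interpolation=cv2.INTER_CUBIC))
def ray(name,u,v,z,c=None):
    "pixel (560x420) -> world at height z"
    c=c or camera_info(name);T=c["T"]
    x,y=(u-c["cx"])/c["fx"],(v-c["cy"])/c["fy"]
    if name=="wrist":
        r=np.hypot(x,y);s=np.sin(r)/r if r>1e-9 else 1;d=np.array([x*s,y*s,np.cos(r)])
    else:d=np.array([x,y,1.])
    d=T[:3,:3]@d;o=T[:3,3];return o+d*(z-o[2])/d[2]
def go(p,yaw,grip=None):
    "tool-frame delta from current measured pose to TCP p, pointing down with yaw"
    s=read_state();r0=R.from_euler('xyz',s["tool_rot"])
    r1=R.from_euler('xyz',[np.pi,0,yaw])
    print("delta",np.round(r0.inv().apply(np.array(p)-s["eef_pos"]),1),np.round((r0.inv()*r1).as_rotvec(),3),"now",np.round(s["eef_pos"],1),np.round(s["tool_rot"],3),round(s["width"],1),"t",s["clock"])
E
python3 - <<'E'
from h import *
im=get_image("scene");cv2.imwrite("pics/raw.png",im[...,::-1])
crop(im,"lampc",80,160,190,140,4.2)
crop(im,"trayc",270,155,210,155,3.8)
E
```

```text
(no output)
```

View pics/lampc.png

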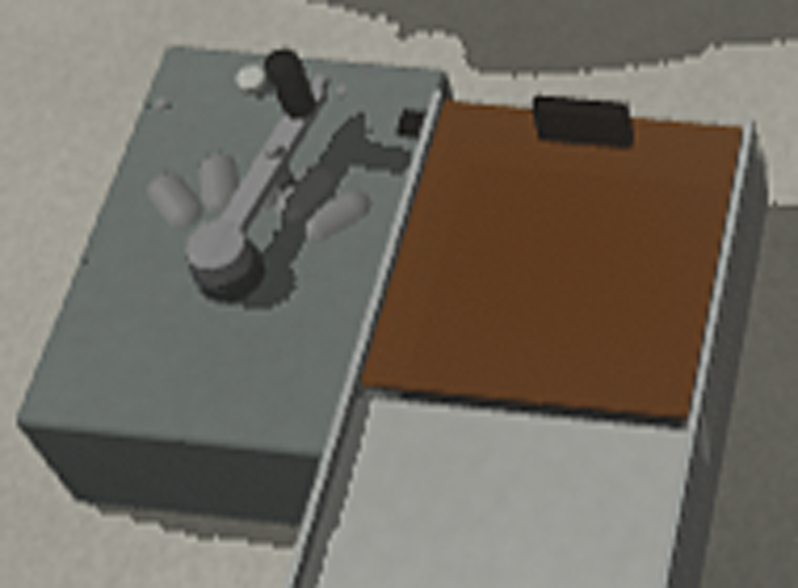

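View pics/trayc.png

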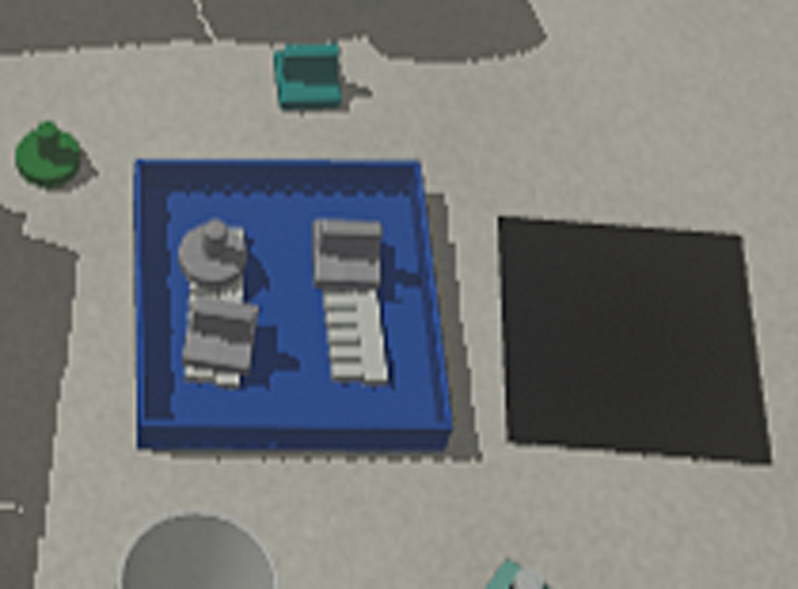

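```bash
python3 - <<'E'
from h import *
def L(X,Y,z):return ray("scene",80+X/4.2,160+Y/4.2,z)[:2].round(1)
def K(X,Y,z):return ray("scene",270+X/3.8,155+Y/3.8,z)[:2].round(1)
for n,a in dict(deckTL=(168,47,90),deckBL=(20,423,90),deckTR=(445,72,90),stud=(411,118,95),dot=(250,72,97),scr1=(340,90,90),scr3=(158,104,90),gripTop=(284,58,158),hubTop=(217,243,118),gTL=(445,100,97),gTR=(745,127,97),gBR=(690,416,97),gBL=(362,388,97),tabL=(535,98,127),tabR=(628,106,127)).items():print(n,L(*a))
for n,a in dict(tTL=(137,161,30),tTR=(419,161,30),tBR=(450,430,30),tBL=(139,430,30),mTL=(499,217,3),mTR=(742,236,3),mBR=(771,463,3),mBL=(509,441,3),knob=(214,228,49),barAl=(315,221,49),barAr=(381,222,49),barBl=(193,303,49),barBr=(257,309,49)).items():print(n,K(*a))
for n,a in dict(beak=(460,455),rack=(583,465)).items():print(n,ray("scene",a[0]*.7,a[1]*.7,20)[:2])
E
```

```text
deckTL [ 424.9 -369.5]
deckBL [ 661.1 -373. ]
deckTR [ 428.7 -213.2]
stud [ 465.  -222.9]
dot [ 443.5 -316.2]
scr1 [ 446.  -267.4]
scr3 [ 464.2 -363.3]
gripTop [ 479.6 -272.1]
hubTop [ 567.3 -293.4]
gTL [ 453.  -206.6]
gTR [456.6 -44.3]
gBR [631.3 -48.5]
gBL [ 630.6 -209.4]
tabL [ 470.1 -150.1]
tabR [ 471.  -101.4]
tTL [417.4  63.2]
tTR [401.7 237.9]
tBR [589.1 252. ]
tBL [605.2  77.5]
mTL [420.7 291.7]
mTR [421.6 441. ]
mBR [579.  439.1]
mBL [578.5 290.8]
knob [476.5 112.6]
barAl [466.1 172.3]
barAr [463.3 211.4]
barBl [530. 103.]
barBr [530.7 139.9]
beak [711.72288607 116.63085938]
rack [710.39231551 289.70193217]
```

The lamp crop shows the white dot at (250,77), the screws at (340,88) and (158,103), the stud at (411,122), the grip top at (285,60) and the guard tab at (535–630,98). The lever is therefore in the 0.4 notch and the dot marks 0.8. The fitted box origin is about (543,-127) with yaw -0.02, and the pivot is about (565.5,-294). The sizes agree with those given.

In the tray crop, the knob is at (214,228) and the bar ribs at (348,222) and (225,306), all grey and inside the tray. The turquoise and green lookalikes lie outside it.

```bash
python3 - <<'E'
from h import *
go((478,-274,230),-0.22)
E
```

```text
delta [ 357.6 -230.4    0.9] [-0.001  0.     0.564] now [ 219.  -611.5  230.6] [-3.14  -0.     0.344] 85.5 t 0.15
```

play_rows(deltas=[358,-230,1,0,0,0.564,0.6,358,-230,1,0,0,0.564,0.6,358,-230,1,0,0,0.564,0.6,358,-230,1,0,0,0.564,0.6,358,-230,1,0,0,0.564,0.6,358,-230,1,0,0,0.564,0.6,358,-230,1,0,0,0.564,0.6,358,-230,1,0,0,0.564,0.6,358,-230,1,0,0,0.564,0.6,358,-230,1,0,0,0.564,0.6])

```text
clock: 1.4
eef_pos: [477.5, -276.3, 230.3]
tool_rot: [3.141, 0.001, -0.223]
force: [-0.2, 0.6, 0.3]
width: 51.6
gripper_force: 0.0
```

```bash
python3 - <<'E'
from h import *
go((478,-274,127),-0.22)
c=camera_info("wrist");im=get_image("wrist")
cv2.imwrite("pics/w1.png",cv2.resize(im[...,::-1],(800,600),interpolation=cv2.INTER_CUBIC))
np.save("c1.npy",c["T"]);print(c["T"][:3,3])
E
```

```text
delta [  0.   -2.4 103.3] [ 0.001  0.001 -0.003] now [ 477.5 -276.3  230.3] [ 3.141e+00  1.000e-03 -2.230e-01] 51.6 t 1.4
[ 556.1710489  -292.57349191  373.32020518]
```

View pics/w1.png

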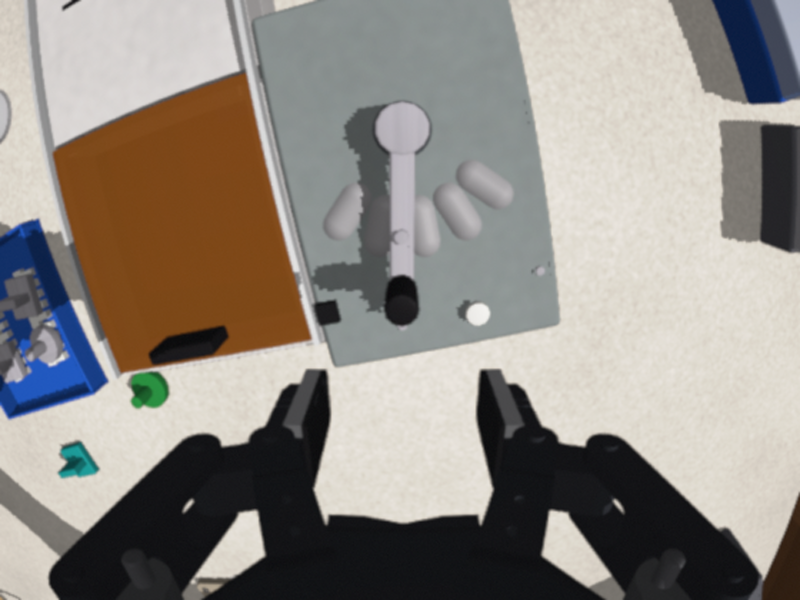

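The wrist view shows the lever grip at (402,308) centred between the fingers, the dot at (478,314), the stud at (327,312) and the guard tab at (190,345). This agrees with the scene fit, so I descend and pinch the grip.

play_rows(deltas=[0,-1,50,0,0,0,0.6,0,-1,90,0,0,0,0.6,0,-1,103,0,0,0,0.6,0,-1,103,0,0,0,0,0,-1,103,0,0,0,0,0,-1,103,0,0,0,0,0,-1,103,0,0,0,0])

```text
clock: 2.33
eef_pos: [479.4, -275.3, 128.8]
tool_rot: [3.14, -0.003, -0.221]
force: [-0.8, -4.2, 6.8]
width: 16.4
gripper_force: 59.0
```

```bash
python3 - <<'E'
from h import *
p=np.array([565.5,-294])
for q in (0.4,.3,.2,.1,0,-.03):
    a=np.pi-.62+q; go((*(p+90*np.array([np.cos(a),np.sin(a)])),127),-.22)
c=camera_info("wrist");c["T"]=np.load("c1.npy")
for u,v,z in((402,308,158),(478,314,97),(402,127,118),(327,312,95)):print(ray("wrist",u*.7,v*.7,z,c))
E
```

```text
delta [-2.  -0.5  1.7] [ 0.002 -0.003 -0.001] now [ 479.4 -275.3  128.8] [ 3.14e+00 -3.00e-03 -2.21e-01] 16.4 t 2.325
delta [-1.5 -9.5  1.7] [ 0.002 -0.003 -0.001] now [ 479.4 -275.3  128.8] [ 3.14e+00 -3.00e-03 -2.21e-01] 16.4 t 2.325
delta [ -0.2 -18.4   1.7] [ 0.002 -0.003 -0.001] now [ 479.4 -275.3  128.8] [ 3.14e+00 -3.00e-03 -2.21e-01] 16.4 t 2.325
delta [  2.  -27.1   1.7] [ 0.002 -0.003 -0.001] now [ 479.4 -275.3  128.8] [ 3.14e+00 -3.00e-03 -2.21e-01] 16.4 t 2.325
delta [  5.1 -35.6   1.7] [ 0.002 -0.003 -0.001] now [ 479.4 -275.3  128.8] [ 3.14e+00 -3.00e-03 -2.21e-01] 16.4 t 2.325
delta [  6.2 -38.1   1.7] [ 0.002 -0.003 -0.001] now [ 479.4 -275.3  128.8] [ 3.14e+00 -3.00e-03 -2.21e-01] 16.4 t 2.325
[ 482.17550339 -275.79930986  158.        ]
[ 446.43171351 -317.51090042   97.        ]
[ 568.83675561 -295.45193901  118.        ]
[ 468.47979183 -223.26733338   95.        ]
```

play_rows(deltas=[0.5,-5,0,0,0,0,0,0.5,-10,0,0,0,0,0,1,-15,0,0,0,0,0,2,-20,0,0,0,0,0,4,-26,0,0,0,0,0,5.5,-31,0,0,0,0,0,7,-35,0,0,0,0,0,7,-36,0,0,0,0,0,7,-36,0,0,0,0,0,7,-36,0,0,0,0,0])

```text
clock: 3.58
eef_pos: [491.1, -242.1, 128.6]
tool_rot: [3.14, 0.002, -0.224]
force: [-7.2, -3.8, 11.9]
width: 16.4
gripper_force: 60.0
```

play_rows(deltas=[7,-35,0,0,0,0,0.6,7,-35,0,0,0,0,0.6,7,-35,0,0,0,0,0.6,7,-35,-50,0,0,0,0.6,7,-35,-100,0,0,0,0.6,7,-35,-100,0,0,0,0.6])

```text
clock: 4.32
eef_pos: [510.7, -208.0, 231.3]
tool_rot: [-3.142, -0.008, -0.22]
force: [-0.1, 0.1, -0.5]
width: 51.0
gripper_force: 0.0
```

```bash
python3 - <<'E'
from h import *
go((472,-126,228),-1.59)
print(read_state()["qpos"].round(2))
im=get_image("scene");w=get_image("wrist")
a=cv2.resize(im[150:260,100:250],(450,330),interpolation=cv2.INTER_CUBIC)
b=cv2.resize(w,(440,330),interpolation=cv2.INTER_AREA)
cv2.imwrite("pics/a2.png",np.hstack([a[:,:350],b])[...,::-1])
E
```

```text
delta [-55.7 -71.6   2.8] [-0.006 -0.007  1.37 ] now [ 510.7 -208.   231.3] [-3.142 -0.008 -0.22 ] 51.0 t 4.325
[ 0.2   0.49  0.21  1.81 -0.13  0.85 -1.33]
```

View pics/a2.png

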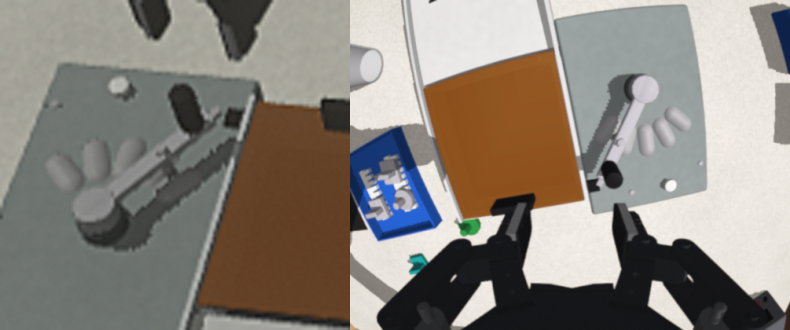

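The lever nose now points at the square stud at (233,117) with the guard shut, so it is off. Next I go to the guard tab.

play_rows(deltas=[-56,-72,3,0,0,-0.187,0.6,-56,-72,3,0,0,-0.374,0.6,-56,-72,3,0,0,-0.56,0.6,-56,-72,3,0,0,-0.75,0.6,-56,-72,3,0,0,-0.93,0.6,-56,-72,3,0,0,-1.12,0.6,-56,-72,3,0,0,-1.3,0.6,-56,-72,3,0,0,-1.48,0.6,-56,-72,3,0,0,-1.66,0.6,-56,-72,3,0,0,-1.77,0.6])

```text
clock: 5.68
eef_pos: [468.1, -124.2, 223.0]
tool_rot: [-3.139, -0.002, 1.555]
force: [0.2, -0.1, -0.0]
width: 51.3
gripper_force: 0.0
```

```bash
python3 - <<'E'
from h import *
go((472,-126,104),1.55)
print(read_state()["qpos"].round(2))
im=get_image("wrist")
np.save("c2.npy",camera_info("wrist")["T"])
cv2.imwrite("pics/w2.png",cv2.resize(im,(800,600),interpolation=cv2.INTER_CUBIC)[...,::-1])
E
```

```text
delta [ -1.9   4.3 119. ] [-0.003 -0.002  0.005] now [ 468.1 -124.2  223. ] [-3.139e+00 -2.000e-03  1.555e+00] 51.3 t 5.675
[ 0.41  0.42 -0.28  1.97  0.16  0.78  0.02]
```

View pics/w2.png

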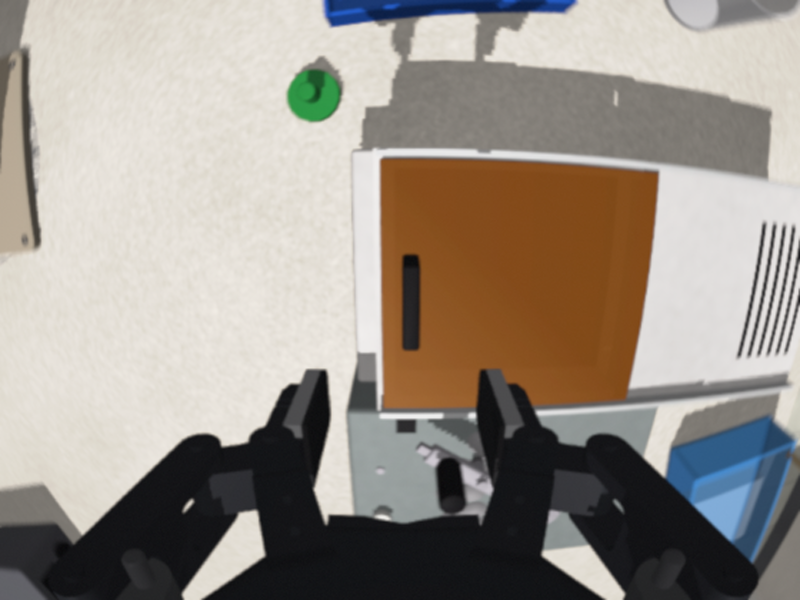

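The tab spans (403–419, 256–349) and the guard corners are at (381,158), (658,171), (630,400) and (383,408).

```bash
python3 - <<'E'
from h import *
c=camera_info("wrist");c["T"]=np.load("c2.npy")
for u,v,z in((411,258,127),(411,349,127),(381,158,97),(658,171,97),(630,400,97),(383,408,97),(405,426,95),(383,513,97)):print(ray("wrist",u*.7,v*.7,z,c).round(1))
go((472,-126,104),1.55)
E
```

```text
[473.  -99.2 127. ]
[ 472.7 -151.7  127. ]
[456.8 -46.9  97. ]
[630.9 -48.5  97. ]
[ 633.5 -211.8   97. ]
[ 453.8 -209.1   97. ]
[ 468.5 -225.3   95. ]
[ 450.3 -308.7   97. ]
delta [ -1.9   4.3 119. ] [-0.003 -0.002  0.007] now [ 468.1 -124.2  223. ] [-3.139e+00 -2.000e-03  1.557e+00] 51.2 t 5.725
```

play_rows(deltas=[-1,4.5,60,0,0,0.005,0.6,-1,4.5,100,0,0,0.005,0.6,-1,4.5,118,0,0,0.005,0.6,-1,4.5,118,0,0,0.005,0.6,-1,4.5,118,0,0,0.005,0,-1,4.5,118,0,0,0.005,0,-1,4.5,118,0,0,0.005,0,-1,4.5,118,0,0,0.005,0])

```text
clock: 6.72
eef_pos: [473.9, -126.2, 107.3]
tool_rot: [3.14, 0.0, 1.545]
force: [-1.3, 0.8, 7.1]
width: 8.5
gripper_force: 59.9
```

play_rows(deltas=[0,20,0,0,0,0,0,0,45,0,0,0,0,0,0,70,0,0,0,0,0,0,95,0,0,0,0,0,0,120,0,0,0,0,0,0,145,0,0,0,0,0,0,160,0,0,0,0,0,0,166,0,0,0,0,0,0,166,0,0,0,0,0])

```text
clock: 7.85
eef_pos: [637.0, -130.0, 107.3]
tool_rot: [-3.136, -0.0, 1.545]
force: [-8.1, 1.3, 10.1]
width: 9.0
gripper_force: 60.7
```

play_rows(deltas=[0,0,0,0,0,0,0.6,0,0,0,0,0,0,0.6,0,0,-50,0,0,0,0.6,0,0,-110,0,0,0,0.6,60,-40,-150,0,0,0,0.6,110,-80,-180,0,0,0,0.6,160,-110,-190,0,0,0,0.6,220,-147,-190,0,0,0,0.6,220,-147,-190,0,0,0,0.6,220,-147,-190,0,0,0,0.6])

```text
clock: 9.1
eef_pos: [497.4, 96.1, 297.0]
tool_rot: [3.14, -0.001, 1.55]
force: [0.6, -0.9, -0.2]
width: 51.2
gripper_force: 0.0
```

```bash
python3 - <<'E'
from h import *
go((465,192,120),1.55)
im=get_image("wrist")
np.save("c3.npy",camera_info("wrist")["T"])
cv2.imwrite("pics/w3.png",cv2.resize(im,(800,600),interpolation=cv2.INTER_CUBIC)[...,::-1])
E
```

```text
delta [ 95.  -34.6 177.1] [ 0.001 -0.001  0.   ] now [497.4  96.1 297. ] [ 3.14e+00 -1.00e-03  1.55e+00] 51.2 t 9.1
```

View pics/w3.png

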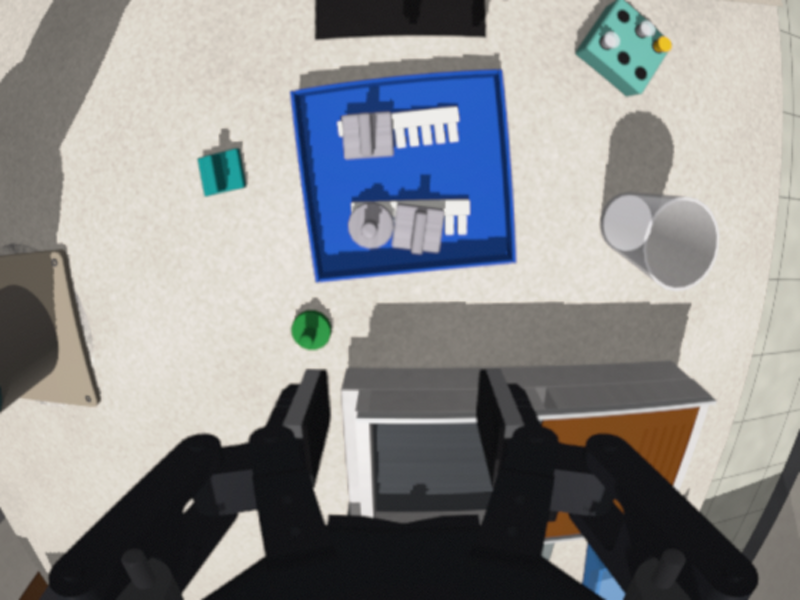

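The wrist view shows bar A's rib centred at (369,133), bar B's rib from (427,210) to (417,252), and the knob top at (371,227). The comb1 spine runs from (338,128) to (458,112) and the comb2 spine from (352,203) to (470,203). The chamber is open at (430,465).

```bash
python3 - <<'E'
from h import *
c=camera_info("wrist");c["T"]=np.load("c3.npy")
for n,u,v,z in(("Atop",367,113,49),("Abot",372,155,49),("Bt",427,208,49),("Bb",417,252,49),("knob",371,227,49),("tTL",292,94,30),("tTR",500,70,30),("tBR",515,262,30),("tBL",317,280,30),
 ("c1 UL",340,121,12),("c1 UR",458,106,12),("c1 LR",460,141,12),("c2 UR",470,199,12),("c2 LR",466,234,12)):print(n,ray("wrist",u*.7,v*.7,z,c).round(1))
s=read_state();print(s["eef_pos"])
E
```

```text
Atop [472.4 207.7  49. ]
Abot [475.5 172.1  49. ]
Bt [520.4 126.1  49. ]
Bb [511.3  88.1  49. ]
knob [472.6 110.9  49. ]
tTL [405.4 230.9  30. ]
tTR [587.7 247.8  30. ]
tBR [602.6  73.1  30. ]
tBL [418.9  60.   30. ]
c1 UL [445.  204.6  12. ]
c1 UR [552.  215.9  12. ]
c1 LR [553.3 183.4  12. ]
c2 UR [562.3 129.5  12. ]
c2 LR [558.7  96.4  12. ]
[498.40289125  93.90219844 296.70156918]
```

```bash
python3 - <<'E'
from h import *
go((474,190,28),1.658)
E
```

```text
delta [ 95.5 -27.  268.7] [ 0.001  0.    -0.111] now [498.4  93.9 296.7] [3.14  0.    1.547] 51.2 t 9.15
```

play_rows(deltas=[55,-14,60,0,0,-0.11,0.6,95,-27,110,0,0,-0.11,0.6,95,-27,170,0,0,-0.11,0.6,95,-27,225,0,0,-0.11,0.6,95,-27,255,0,0,-0.11,0.6,95,-27,255,0,0,-0.11,0.6])

```text
clock: 9.9
eef_pos: [472.8, 186.7, 38.5]
tool_rot: [-3.136, 0.003, 1.653]
force: [0.2, -0.1, 0.3]
width: 51.0
gripper_force: 0.0
```

```bash
python3 - <<'E'
from h import *
go((474,190,28),1.658)
im=get_image("wrist")
np.save("c4.npy",camera_info("wrist")["T"])
cv2.imwrite("pics/w4.png",cv2.resize(im,(800,600),interpolation=cv2.INTER_CUBIC)[...,::-1])
E
```

```text
delta [ 3.2  1.6 10.5] [-0.005  0.003 -0.005] now [472.8 186.7  38.5] [-3.136e+00  3.000e-03  1.653e+00] 51.0 t 9.9
```

View pics/w4.png

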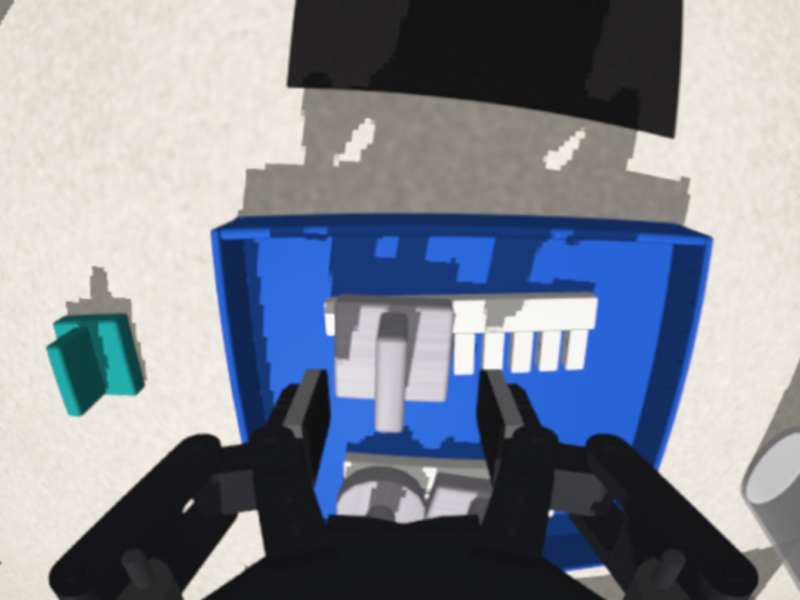

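The rib sits upright between the fingers, from (393,315) to (390,430), and is aligned with the pads. The mat's near edge runs from (288,87) to (675,137).

```bash
python3 - <<'E'
from h import *
c=camera_info("wrist");c["T"]=np.load("c4.npy")
for n,u,v,z in(("Atop",393,316,49),("Abot",390,430,49),("m1",288,87,3),("m2",675,137,3),("c1UR",597,296,12),("c1 LR",585,369,12),("c1UL",326,300,12)):print(n,ray("wrist",u*.7,v*.7,z,c).round(1))
E
```

```text
Atop [469.2 218.4  49. ]
Abot [471.3 176.1  49. ]
m1 [421.6 291.2   3. ]
m2 [582.9 291.3   3. ]
c1UR [552.3 219.9  12. ]
c1 LR [554.6 186.5  12. ]
c1UL [442.7 209.   12. ]
```

play_rows(deltas=[6,-1,10,0,0,0,0.6,6,-1,10,0,0,0,0.6,6,-1,10,0,0,0,0.6,6,-1,10,0,0,0,0,6,-1,10,0,0,0,0,6,-1,10,0,0,0,0,6,-1,10,0,0,0,0,6,-1,10,0,0,0,0,6,-1,-30,0,0,0,0,6,-1,-60,0,0,0,0])

```text
clock: 11.2
eef_pos: [472.2, 194.9, 102.1]
tool_rot: [-3.141, -0.0, 1.655]
force: [0.5, -0.3, -1.9]
width: 8.8
gripper_force: 58.9
```

```bash
python3 - <<'E'
from h import *
go((465,395,90),1.57)
E
```

```text
delta [200.    9.6  12.1] [-0.    -0.     0.085] now [472.2 194.9 102.1] [-3.141 -0.     1.655] 8.8 t 11.2
```

play_rows(deltas=[50,2,0,0,0,0.04,0,100,5,0,0,0,0.085,0,150,8,0,0,0,0.085,0,190,9,0,0,0,0.085,0,200,9,20,0,0,0.085,0,200,9,50,0,0,0.085,0,200,9,70,0,0,0.085,0,200,9,77,0,0,0.085,0,200,9,78,0,0,0.085,0])

```text
clock: 12.32
eef_pos: [464.8, 394.3, 23.2]
tool_rot: [-3.142, 0.0, 1.569]
force: [0.3, 0.6, -1.2]
width: 8.6
gripper_force: 58.9
```

play_rows(deltas=[0,0,0,0,0,0,0,0,0,0,0,0,0,0.4,0,0,0,0,0,0,0.4,0,0,0,0,0,0,0.4,0,0,-40,0,0,0,0.6,0,0,-90,0,0,0,0.6,0,0,-130,0,0,0,0.6,0,0,-130,0,0,0,0.6])

```text
clock: 13.32
eef_pos: [466.3, 396.7, 157.1]
tool_rot: [3.136, -0.005, 1.57]
force: [-0.0, 0.4, -0.4]
width: 51.1
gripper_force: 0.0
```

```bash
python3 - <<'E'
from h import *
go((516,107,150),1.34)
E
```

```text
delta [-289.7   50.     5.9] [ 0.005 -0.006  0.23 ] now [466.3 396.7 157.1] [ 3.136 -0.005  1.57 ] 51.1 t 13.325
```

play_rows(deltas=[-60,10,6,0,0,0.05,0.6,-120,20,6,0,0,0.1,0.6,-180,30,6,0,0,0.15,0.6,-240,40,6,0,0,0.2,0.6,-290,50,20,0,0,0.23,0.6,-290,50,40,0,0,0.23,0.6,-290,50,60,0,0,0.23,0.6,-290,50,60,0,0,0.23,0.6])

```text
clock: 14.32
eef_pos: [512.5, 104.3, 91.5]
tool_rot: [-3.138, 0.002, 1.34]
force: [-1.0, 0.3, 1.3]
width: 51.1
gripper_force: 0.0
```

```bash
python3 - <<'E'
from h import *
go((516,107,28),1.34)
im=get_image("wrist")
np.save("c5.npy",camera_info("wrist")["T"])
cv2.imwrite("pics/w5.png",cv2.resize(im,(800,600),interpolation=cv2.INTER_CUBIC)[...,::-1])
E
```

```text
delta [ 3.6  3.  63.5] [-0.004  0.002 -0.   ] now [512.5 104.3  91.5] [-3.138e+00  2.000e-03  1.340e+00] 51.1 t 14.325
```

View pics/w5.png

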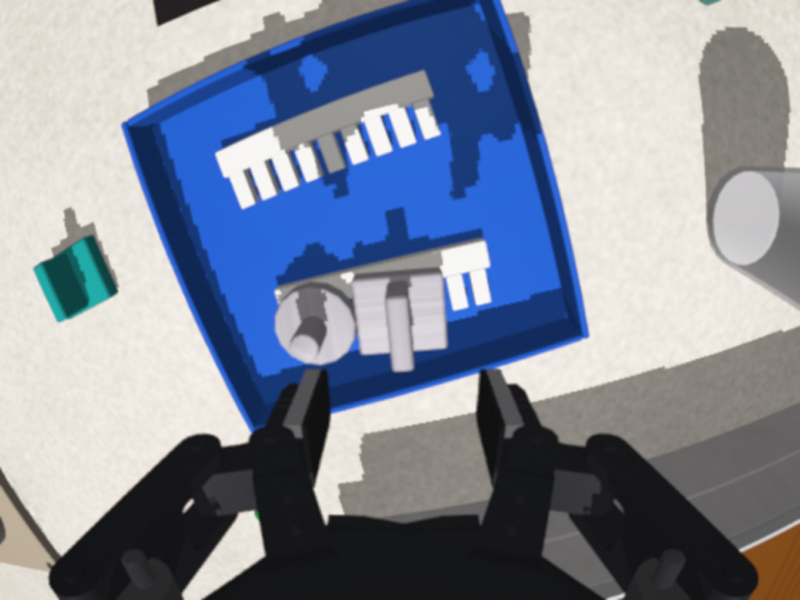

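Bar B's rib top runs from (398,284) to (402,370), aligned with the fingers. The knob top at (304,346) is close on the left, so I'll use a smaller opening. Comb1 lies free.

```bash
python3 - <<'E'
from h import *
c=camera_info("wrist");c["T"]=np.load("c5.npy")
for n,u,v,z in(("Bt",398,284,49),("Bb",402,370,49),("knob",304,347,49),("c1UL",215,152,12),("c1UR",427,70,12),("c1LR",439,135,12),("c1LL",242,208,12),("c2UL",276,291,12),("c2UR",487,240,12),("c2LR",491,303,12)):print(n,ray("wrist",u*.7,v*.7,z,c).round(1))
go((516,107,28),1.34)
E
```

```text
Bt [517.6 130.5  49. ]
Bb [510.  91.  49.]
knob [469.9 111.7  49. ]
c1UL [441.4 208.4  12. ]
c1UR [552.  219.3  12. ]
c1LR [550.4 187.2  12. ]
c1LL [447.6 176.8  12. ]
c2UL [452.2 130.9  12. ]
c2UR [562.6 132.1  12. ]
c2LR [558.8  99.3  12. ]
delta [ 2.9  2.2 64.5] [-0.002  0.001 -0.   ] now [513.3 104.7  92.5] [-3.139e+00  1.000e-03  1.340e+00] 51.5 t 14.375
```

play_rows(deltas=[5,0,0,0,0,0,0.35,5,0,20,0,0,0,0.35,5,0,45,0,0,0,0.35,5,0,63,0,0,0,0.35,5,0,63,0,0,0,0.35,5,0,63,0,0,0,0,5,0,63,0,0,0,0,5,0,63,0,0,0,0,5,0,63,0,0,0,0])

```text
clock: 15.5
eef_pos: [516.2, 110.2, 31.4]
tool_rot: [3.14, -0.001, 1.34]
force: [-1.7, 0.6, 6.3]
width: 9.0
gripper_force: 60.6
```

play_rows(deltas=[0,0,-10,0,0,0,0,0,0,-40,0,0,0,0,0,0,-70,0,0,0,0,0,0,-70,0,0,0,0,0,0,-70,0,0,0,0])

```text
clock: 16.12
eef_pos: [514.9, 109.3, 100.1]
tool_rot: [-3.141, 0.0, 1.34]
force: [-0.7, 0.1, -1.4]
width: 8.6
gripper_force: 59.6
```

```bash
python3 - <<'E'
from h import *
go((540,395,100),1.57)
E
```

```text
delta [283.8 -41.1  -0. ] [-0.001  0.    -0.23 ] now [514.9 109.3 100.1] [-3.141  0.     1.34 ] 8.6 t 16.125
```

play_rows(deltas=[50,-7,0,0,0,-0.05,0,100,-14,0,0,0,-0.1,0,150,-21,0,0,0,-0.15,0,200,-29,0,0,0,-0.2,0,250,-36,0,0,0,-0.23,0,284,-41,0,0,0,-0.23,0,284,-41,30,0,0,-0.23,0,284,-41,60,0,0,-0.23,0,284,-41,78,0,0,-0.23,0,284,-41,78,0,0,-0.23,0])

```text
clock: 17.38
eef_pos: [539.7, 395.3, 21.3]
tool_rot: [-3.14, 0.001, 1.57]
force: [0.0, 0.4, -1.0]
width: 8.6
gripper_force: 63.7
```

play_rows(deltas=[0,0,0,0,0,0,0,0,0,0,0,0,0,0.35,0,0,0,0,0,0,0.35,0,0,0,0,0,0,0.35,0,0,-40,0,0,0,0.4,0,0,-90,0,0,0,0.5,0,0,-90,0,0,0,0.5])

```text
clock: 18.25
eef_pos: [543.1, 397.9, 117.1]
tool_rot: [3.134, -0.006, 1.57]
force: [0.6, 0.8, 0.8]
width: 42.7
gripper_force: 0.0
```

```bash
python3 - <<'E'
from h import *
go((471,111.5,100),1.57)
E
```

```text
delta [-286.5  -71.9   14.9] [ 0.007 -0.006 -0.   ] now [543.1 397.9 117.1] [ 3.134 -0.006  1.57 ] 42.7 t 18.25
```

play_rows(deltas=[-60,-15,0,0,0,0,0.5,-120,-30,0,0,0,0,0.5,-180,-45,0,0,0,0,0.5,-240,-60,0,0,0,0,0.5,-284,-69,10,0,0,0,0.5,-284,-69,20,0,0,0,0.5,-284,-69,20,0,0,0,0.5,-284,-69,20,0,0,0,0.5])

```text
clock: 19.25
eef_pos: [471.5, 113.3, 92.3]
tool_rot: [3.141, -0.001, 1.572]
force: [-0.4, -0.2, 0.8]
width: 43.0
gripper_force: 0.0
```

```bash
python3 - <<'E'
from h import *
go((471,111.5,28),1.57)
im=get_image("wrist")
np.save("c6.npy",camera_info("wrist")["T"])
cv2.imwrite("pics/w6.png",cv2.resize(im,(800,600),interpolation=cv2.INTER_CUBIC)[...,::-1])
E
```

```text
delta [-1.9 -0.6 64.3] [ 0.    -0.001  0.002] now [471.5 113.3  92.3] [ 3.141e+00 -1.000e-03  1.572e+00] 43.0 t 19.25
```

View pics/w6.png

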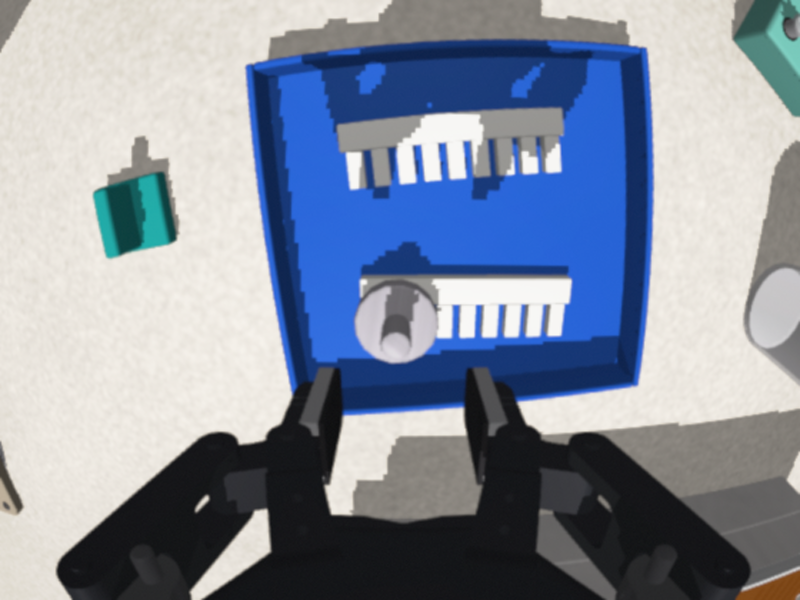

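The round's knob top is at (397,346) and centred. Comb2's spine runs from (361,280) to (571,280) and its lower right corner is at (562,337). Comb1 spans (338,125) to (563,172).

```bash
python3 - <<'E'
from h import *
c=camera_info("wrist");c["T"]=np.load("c6.npy")
for n,u,v,z in(("knob",397,346,49),("c1UL",337,124,12),("c1UR",563,107,12),("c1LR",562,172,12),("c1LL",349,189,12),("c2UL",361,278,12),("c2UR",571,277,12),("c2LR",562,337,12)):print(n,ray("wrist",u*.7,v*.7,z,c).round(1))
E
```

```text
knob [469.7 111.   49. ]
c1UL [440.9 207.8  12. ]
c1UR [550.3 219.4  12. ]
c1LR [550.8 186.8  12. ]
c1LL [446.3 176.2  12. ]
c2UL [451.3 131.6  12. ]
c2UR [560.  132.8  12. ]
c2LR [558.9  98.9  12. ]
```

play_rows(deltas=[-2,-1,20,0,0,0,0.5,-2,-1,45,0,0,0,0.5,-2,-1,63,0,0,0,0.5,-2,-1,63,0,0,0,0.5,-2,-1,63,0,0,0,0,-2,-1,63,0,0,0,0,-2,-1,63,0,0,0,0,-2,-1,63,0,0,0,0,-2,-1,55,0,0,0,0])

```text
clock: 20.42
eef_pos: [470.0, 109.5, 37.6]
tool_rot: [-3.141, 0.0, 1.57]
force: [-0.0, -0.5, -0.5]
width: 11.5
gripper_force: 58.5
```

play_rows(deltas=[0,0,-30,0,0,0,0,0,0,-62,0,0,0,0,0,0,-62,0,0,0,0])

```text
clock: 20.8
eef_pos: [471.8, 109.8, 101.6]
tool_rot: [3.137, -0.001, 1.569]
force: [-0.4, -0.0, -1.1]
width: 11.4
gripper_force: 58.6
```

```bash
python3 - <<'E'
from h import *
go((500,332,100),1.57)
E
```

```text
delta [222.2  27.8   2. ] [ 0.005 -0.001 -0.001] now [471.8 109.8 101.6] [ 3.137e+00 -1.000e-03  1.569e+00] 11.4 t 20.8
```

play_rows(deltas=[50,8,0,0,0,0,0,100,15,0,0,0,0,0,150,21,0,0,0,0,0,200,26,0,0,0,0,0,222,28,10,0,0,0,0,222,28,40,0,0,0,0,222,28,66,0,0,0,0,222,28,78,0,0,0,0,222,28,78,0,0,0,0])

```text
clock: 21.92
eef_pos: [498.1, 330.4, 20.8]
tool_rot: [-3.141, 0.002, 1.569]
force: [-0.4, -0.6, -1.1]
width: 11.5
gripper_force: 61.7
```

play_rows(deltas=[0,0,0,0,0,0,0,0,0,0,0,0,0,0.35,0,0,0,0,0,0,0.35,0,0,0,0,0,0,0.35,0,0,-40,0,0,0,0.5,0,0,-90,0,0,0,0.6,0,0,-90,0,0,0,0.6,0,0,-90,0,0,0,0.6])

```text
clock: 22.92
eef_pos: [498.2, 331.3, 111.3]
tool_rot: [3.142, 0.0, 1.57]
force: [0.3, -0.2, -0.2]
width: 51.0
gripper_force: 0.0
```

```bash
python3 - <<'E'
from h import *
go((497,197.5,100),0.103)
go((497,197.5,100),0.103+np.pi)
print(read_state()["qpos"].round(2))
E
```

```text
delta [-133.8   -1.1   11.3] [0.    0.    1.467] now [498.2 331.3 111.3] [3.142 0.    1.57 ] 51.0 t 22.925
delta [-133.8   -1.1   11.3] [-0.     0.    -1.675] now [498.2 331.3 111.3] [3.142 0.    1.57 ] 51.0 t 22.925
[-0.5   0.71 -0.22  1.77  0.23  0.69 -0.84]
```

play_rows(deltas=[-15,0,0,0,0,-0.187,0.46,-30,0,0,0,0,-0.37,0.46,-45,0,0,0,0,-0.56,0.46,-60,0,0,0,0,-0.745,0.46,-75,0,0,0,0,-0.93,0.46,-90,0,0,0,0,-1.115,0.46,-105,-1,0,0,0,-1.3,0.46,-120,-1,0,0,0,-1.48,0.46,-134,-1,5,0,0,-1.66,0.46,-134,-1,11,0,0,-1.675,0.46])

```text
clock: 24.18
eef_pos: [496.5, 195.9, 98.6]
tool_rot: [-3.141, -0.003, -3.041]
force: [0.1, 0.1, 0.3]
width: 39.2
gripper_force: 0.0
```

play_rows(deltas=[0,0,0,0,0,0,0.46,0,0,0,0,0,0,0.46])

```text
clock: 24.42
eef_pos: [497.0, 198.7, 100.2]
tool_rot: [3.141, -0.0, -3.039]
force: [-0.8, 0.4, -0.4]
width: 39.2
gripper_force: 0.0
```

```bash
python3 - <<'E'
from h import *
go((497,197,12),0.103+np.pi)
im=get_image("wrist")
np.save("c7.npy",camera_info("wrist")["T"])
cv2.imwrite("pics/w7.png",cv2.resize(im,(800,600),interpolation=cv2.INTER_CUBIC)[...,::-1])
s=get_image("scene");b=cv2.resize(s[190:290,390:500],(396,360),interpolation=cv2.INTER_CUBIC)
cv2.imwrite("pics/m7.png",np.hstack([b,cv2.resize(im[100:],(400,360))[:, :400]])[...,::-1])
E
```

```text
delta [ 0.2 -1.7 88.2] [ 0.001 -0.    -0.   ] now [497.  198.7 100.2] [ 3.141 -0.    -3.039] 39.2 t 24.425
```

View pics/m7.png

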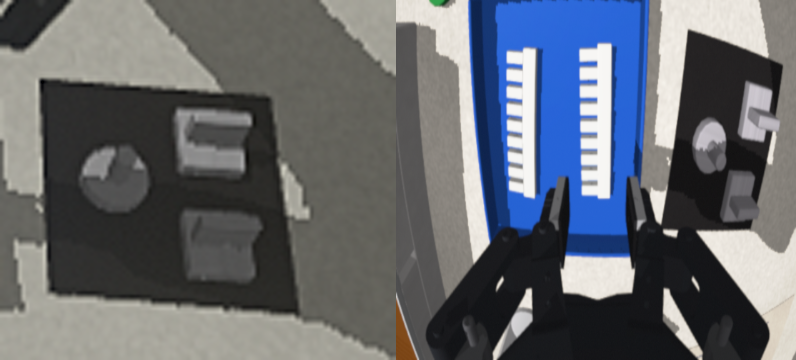

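All three weights stand upright on the mat. In the wrist view both combs are clear, and comb1, spanning (580–611, 43–197), is centred between the fingers at about (600,200).

```bash
python3 - <<'E'
from h import *
c=camera_info("wrist");c["T"]=np.load("c7.npy")
im=cv2.imread("pics/w7.png");g=im.min(2)
for n,x,y in(("c1spT",611,43),("c1spB",611,197),("c1tT",580,50),("c1tB",582,196),("c2spT",536,48),("c2spB",537,197),("c2tT",506,53),("c2tB",510,191)):print(n,ray("wrist",(x-396)*1.4,100+y*.889,12,c).round(1))
E
```

```text
c1spT [439.9 207.4  12. ]
c1spB [548.8 220.7  12. ]
c1tT [447.6 177.1  12. ]
c1tB [551.5 187.7  12. ]
c2spT [449.9 131.9  12. ]
c2spB [559.1 135.1  12. ]
c2tT [455.3  98.8  12. ]
c2tB [559.  101.3  12. ]
```

play_rows(deltas=[0,-1,50,0,0,0,0.46,0,-1,75,0,0,0,0.46,0,-1,88,0,0,0,0.46,0,-1,92,0,0,0,0.46,0,-1,92,0,0,0,0.46])

```text
clock: 25.15
eef_pos: [497.8, 197.0, 8.9]
tool_rot: [3.141, 0.001, -3.038]
force: [-0.3, -0.1, -0.1]
width: 39.3
gripper_force: 0.0
```

play_rows(deltas=[0,1,1.5,0,0,0,0.46,0,1,3,0,0,0,0.46,0,1,3.5,0,0,0,0.46])

```text
clock: 25.52
eef_pos: [497.4, 197.5, 5.0]
tool_rot: [3.142, 0.0, -3.039]
force: [-0.1, 0.2, -0.2]
width: 39.2
gripper_force: 0.0
```

No floor contact yet, so I close and lift.

play_rows(deltas=[0,0,0,0,0,0,0,0,0,0,0,0,0,0,0,0,0,0,0,0,0,0,0,0,0,0,0,0,0,0,-20,0,0,0,0,0,0,-60,0,0,0,0,0,0,-110,0,0,0,0,0,0,-145,0,0,0,0,0,0,-145,0,0,0,0,0,0,-145,0,0,0,0])

```text
clock: 26.78
eef_pos: [496.9, 196.9, 149.1]
tool_rot: [-3.141, -0.001, -3.039]
force: [0.6, -0.7, -0.9]
width: 29.9
gripper_force: 59.5
```

```bash
python3 - <<'E'
from h import *
b=np.array([543.8,-128.2]);r=np.array([[1,.02],[-.02,1]])
print(b+r@[0,33],b+r@[0,-33])
t=b+r@[0,-33]
go((*t,150),np.pi-.02)
E
```

```text
[544.46 -95.2 ] [ 543.14 -161.2 ]
delta [  -9.3 -360.9   -0.6] [-0.001 -0.001  0.123] now [496.9 196.9 149.1] [-3.141e+00 -1.000e-03 -3.039e+00] 29.9 t 26.775
```

play_rows(deltas=[-1,-50,0,0,0,0.02,0,-3,-105,0,0,0,0.04,0,-4,-160,0,0,0,0.06,0,-6,-215,0,0,0,0.08,0,-7,-270,0,0,0,0.1,0,-8,-320,0,0,0,0.123,0,-9,-350,0,0,0,0.123,0,-9,-361,0,0,0,0.123,0,-9,-361,0,0,0,0.123,0,-9,-361,0,0,0,0.123,0])

```text
clock: 28.02
eef_pos: [543.3, -158.3, 149.7]
tool_rot: [3.14, -0.0, 3.125]
force: [0.0, 0.4, -0.4]
width: 30.0
gripper_force: 59.6
```

play_rows(deltas=[0,0,30,0,0,0,0,0,0,65,0,0,0,0,0,0,88,0,0,0,0,0,0,97,0,0,0,0,0,0,97.5,0,0,0,0,0,0,97.5,0,0,0,0])

```text
clock: 28.78
eef_pos: [544.1, -160.2, 53.2]
tool_rot: [-3.141, 0.002, 3.122]
force: [-0.2, -0.4, -0.2]
width: 30.0
gripper_force: 59.6
```

play_rows(deltas=[0,0,0.5,0,0,0,0.47,0,0,0.5,0,0,0,0.47,0,0,0.5,0,0,0,0.47,0,0,-30,0,0,0,0.47,0,0,-80,0,0,0,0.47,0,0,-97,0,0,0,0.47,0,0,-97,0,0,0,0.47])

```text
clock: 29.65
eef_pos: [543.9, -160.9, 150.2]
tool_rot: [-3.141, 0.002, 3.121]
force: [-0.2, -1.2, 0.2]
width: 40.0
gripper_force: 0.0
```

```bash
python3 - <<'E'
from h import *
go((505,116.3,100),np.pi+.022)
E
```

```text
delta [ 44.7 276.4  49.8] [-0.001  0.002 -0.042] now [ 543.9 -160.9  150.2] [-3.141e+00  2.000e-03  3.121e+00] 40.0 t 29.65
```

play_rows(deltas=[9,55,0,0,0,-0.01,0.46,18,110,0,0,0,-0.02,0.46,27,165,0,0,0,-0.03,0.46,36,220,0,0,0,-0.042,0.46,45,265,10,0,0,-0.042,0.46,45,276,50,0,0,-0.042,0.46,45,276,100,0,0,-0.042,0.46,45,276,130,0,0,-0.042,0.46,45,276,130,0,0,-0.042,0.46,45,276,130,0,0,-0.042,0.46])

```text
clock: 30.9
eef_pos: [503.8, 116.5, 19.5]
tool_rot: [3.141, -0.0, -3.119]
force: [0.9, 0.8, -0.1]
width: 39.3
gripper_force: 0.0
```

```bash
python3 - <<'E'
from h import *
go((505,116.3,5),np.pi+.022)
im=get_image("wrist")
cv2.imwrite("pics/w8.png",im[...,::-1])
E
```

```text
delta [-1.2 -0.2 14.5] [ 0. -0.  0.] now [503.8 116.5  19.5] [ 3.141 -0.    -3.119] 39.3 t 30.9
```

View pics/w8.png

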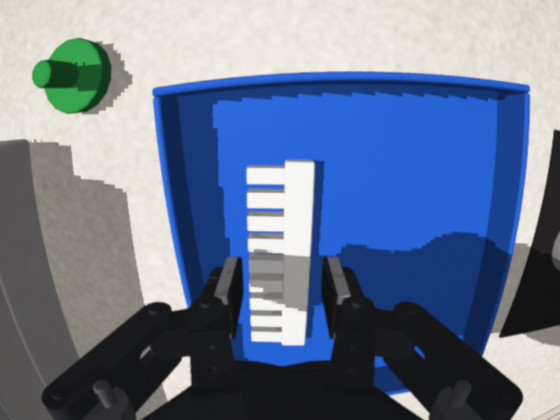

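Comb2 spans columns 248–314 and sits centred between the fingers at 240 and 324. I descend and grip it.

play_rows(deltas=[-1,0,10,0,0,0,0.46,-1,0,13.5,0,0,0,0.46,-1,0,14.5,0,0,0,0.46,-1,0,14.5,0,0,0,0.46,-1,0,14.5,0,0,0,0,-1,0,14.5,0,0,0,0,-1,0,14.5,0,0,0,0,-1,0,14.5,0,0,0,0])

```text
clock: 31.95
eef_pos: [505.0, 116.4, 5.3]
tool_rot: [-3.142, 0.001, -3.119]
force: [-1.6, -0.7, 5.8]
width: 29.9
gripper_force: 59.7
```

play_rows(deltas=[0,0,-20,0,0,0,0,0,0,-70,0,0,0,0,0,0,-120,0,0,0,0,0,0,-145,0,0,0,0,0,0,-145,0,0,0,0,0,0,-145,0,0,0,0])

```text
clock: 32.7
eef_pos: [504.3, 115.7, 149.0]
tool_rot: [-3.141, -0.001, -3.12]
force: [0.3, -0.2, -0.9]
width: 29.5
gripper_force: 59.6
```

```bash
python3 - <<'E'
from h import *
go((544.5,-95,150),np.pi-.02)
E
```

```text
delta [ -35.5 -211.5   -0.9] [-0.001 -0.001  0.042] now [504.3 115.7 149. ] [-3.141e+00 -1.000e-03 -3.120e+00] 29.5 t 32.7
```

play_rows(deltas=[-9,-55,0,0,0,0.02,0,-18,-110,0,0,0,0.042,0,-28,-165,0,0,0,0.042,0,-35,-200,0,0,0,0.042,0,-36,-211,0,0,0,0.042,0,-36,-211,0,0,0,0.042,0,-36,-211,0,0,0,0.042,0])

```text
clock: 33.58
eef_pos: [545.2, -91.5, 149.6]
tool_rot: [3.14, -0.001, 3.125]
force: [-0.3, -0.2, 0.2]
width: 29.8
gripper_force: 59.6
```

play_rows(deltas=[0,0,30,0,0,0,0,0,0,65,0,0,0,0,0,0,88,0,0,0,0,0,0,97,0,0,0,0,0,0,98,0,0,0,0,0,0,98,0,0,0,0])

```text
clock: 34.33
eef_pos: [546.2, -93.4, 52.7]
tool_rot: [3.142, 0.001, 3.122]
force: [0.1, -0.5, 0.6]
width: 29.7
gripper_force: 59.6
```

play_rows(deltas=[0,0,0,0,0,0,0.47,0,0,0,0,0,0,0.47,0,0,0,0,0,0,0.47,0,0,-30,0,0,0,0.47,0,0,-80,0,0,0,0.47,0,0,-130,0,0,0,0.5,0,0,-170,0,0,0,0.5,0,0,-170,0,0,0,0.5])

```text
clock: 35.33
eef_pos: [547.6, -93.7, 225.0]
tool_rot: [-3.141, 0.006, 3.121]
force: [0.2, -0.3, -1.1]
width: 42.7
gripper_force: 0.0
```

```bash
python3 - <<'E'
from h import *
go((638,-130,225),1.55)
s=get_image("scene");w=get_image("wrist");np.save("c9.npy",camera_info("wrist")["T"])
a=cv2.resize(s[160:290,110:270],(480,390),interpolation=cv2.INTER_CUBIC)
b=cv2.resize(s[200:290,395:480],(300,318),interpolation=cv2.INTER_CUBIC)
c=np.zeros((600,800,3),np.uint8);c[:390,:480]=a;c[:318,490:790]=b
c[390:600,:280]=cv2.resize(w,(280,210));d=get_image("side");c[390:600,280:616]=cv2.resize(d[130:255,190:390],(336,210))
cv2.imwrite("pics/f9.png",c[...,::-1])
E
```

```text
delta [-91.2 -34.5   0.6] [0.004 0.006 1.571] now [547.6 -93.7 225. ] [-3.141  0.006  3.121] 42.7 t 35.325
```

View pics/f9.png

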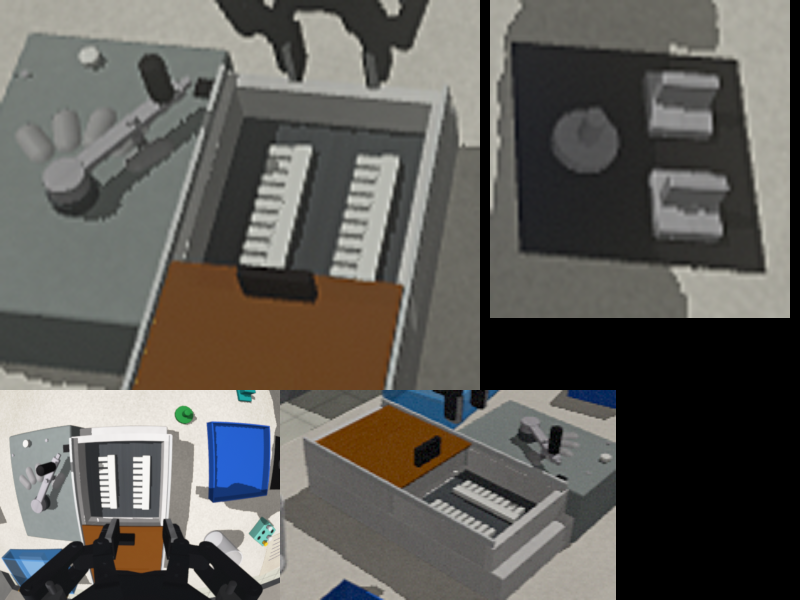

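Both combs lie flat side by side in the chamber, the lever is at the stud and the three weights are upright on the mat. The tab is at (277,285) in the composite. Next I go back to the tab.

play_rows(deltas=[-20,-8,0,0,0,0.187,0.6,-40,-16,0,0,0,0.37,0.6,-60,-24,0,0,0,0.56,0.6,-80,-30,0,0,0,0.745,0.6,-90,-36,0,0,0,0.93,0.6,-90,-36,0,0,0,1.115,0.6,-90,-36,0,0,0,1.3,0.6,-90,-36,0,0,0,1.48,0.6,-90,-36,0,0,0,1.571,0.6,-90,-36,0,0,0,1.571,0.6])

```text
clock: 36.72
eef_pos: [633.9, -131.5, 220.0]
tool_rot: [-3.138, 0.0, 1.552]
force: [-0.2, -0.5, 0.6]
width: 51.1
gripper_force: 0.0
```

play_rows(deltas=[0,0,0,0,0,0,0.6,0,0,0,0,0,0,0.6])

```text
clock: 36.98
eef_pos: [634.6, -131.7, 221.3]
tool_rot: [-3.141, -0.0, 1.552]
force: [1.1, -0.6, 0.7]
width: 51.0
gripper_force: 0.0
```

```bash
python3 - <<'E'
from h import *
go((638,-130,106),1.55)
E
```

```text
delta [  1.7   3.5 115.3] [-0.001 -0.     0.002] now [ 634.6 -131.7  221.3] [-3.141 -0.     1.552] 51.0 t 36.975
```

play_rows(deltas=[1,3,60,0,0,0,0.6,1,3,100,0,0,0,0.6,1,3,114,0,0,0,0.6,1,3,114,0,0,0,0.6,1,3,114,0,0,0,0,1,3,114,0,0,0,0,1,3,114,0,0,0,0,1,3,114,0,0,0,0])

```text
clock: 37.98
eef_pos: [636.9, -130.8, 109.5]
tool_rot: [-3.14, 0.001, 1.55]
force: [-4.5, -0.1, 7.0]
width: 8.6
gripper_force: 59.7
```

play_rows(deltas=[0,-20,0,0,0,0,0,0,-45,0,0,0,0,0,0,-70,0,0,0,0,0,0,-95,0,0,0,0,0,0,-120,0,0,0,0,0,0,-145,0,0,0,0,0,0,-160,0,0,0,0,0,0,-166,0,0,0,0,0,0,-168,0,0,0,0,0,0,-168,0,0,0,0,0])

```text
clock: 39.22
eef_pos: [471.9, -127.1, 109.4]
tool_rot: [3.137, 0.0, 1.551]
force: [0.2, 1.9, 9.3]
width: 8.9
gripper_force: 61.0
```

play_rows(deltas=[0,-3,0,0,0,0,0,0,-3,0,0,0,0,0,0,-3,0,0,0,0,0])

```text
clock: 39.6
eef_pos: [471.9, -127.1, 109.5]
tool_rot: [3.132, -0.0, 1.551]
force: [6.4, 1.1, 2.2]
width: 8.4
gripper_force: 60.3
```

play_rows(deltas=[0,3,0,0,0,0,0.5,0,3,0,0,0,0,0.5,0,3,0,0,0,0,0.5,0,3,-50,0,0,0,0.5,0,3,-110,0,0,0,0.5,0,3,-120,0,0,0,0.5,0,3,-120,0,0,0,0.5])

```text
clock: 40.48
eef_pos: [469.6, -127.6, 228.0]
tool_rot: [3.141, 0.001, 1.55]
force: [0.1, -1.1, -0.5]
width: 42.9
gripper_force: 0.0
```

```bash
python3 - <<'E'
from h import *
go((493.5,-242.2,228),-.22)
E
```

```text
delta [-1.14e+02  2.63e+01  1.00e-01] [1.00e-03 0.00e+00 1.77e+00] now [ 469.6 -127.6  228. ] [3.141e+00 1.000e-03 1.550e+00] 42.9 t 40.475
```

play_rows(deltas=[-20,5,0,0,0,0.187,0.5,-40,10,0,0,0,0.37,0.5,-60,15,0,0,0,0.56,0.5,-80,20,0,0,0,0.745,0.5,-100,24,0,0,0,0.93,0.5,-114,26,0,0,0,1.115,0.5,-114,26,0,0,0,1.3,0.5,-114,26,0,0,0,1.48,0.5,-114,26,0,0,0,1.66,0.5,-114,26,0,0,0,1.77,0.5])

```text
clock: 41.72
eef_pos: [492.0, -241.4, 225.4]
tool_rot: [3.141, 0.005, -0.224]
force: [0.6, 0.6, 0.1]
width: 42.8
gripper_force: 0.0
```

play_rows(deltas=[0,0,0,0,0,0,0.5,0,0,0,0,0,0,0.5])

```text
clock: 41.98
eef_pos: [492.9, -241.5, 226.6]
tool_rot: [-3.141, 0.002, -0.217]
force: [0.8, -0.1, -0.1]
width: 42.9
gripper_force: 0.0
```

```bash
python3 - <<'E'
from h import *
go((493.5,-242.2,128),-.22)
w=get_image("wrist");c=camera_info("wrist")
# dark grip post near expected pixel: report blob at 158 mm
g=w.max(2); n,l,st,ce=cv2.connectedComponentsWithStats((g<45).astype(np.uint8))
for i in range(1,n):
    if 60<st[i,4]<6000: print(st[i],ce[i].round(0),ray("wrist",*ce[i],150,c).round(0))
# guard panel bounds (brown)
m=((w[...,0]>90)&(w[...,2]<50)&(w[...,0]>w[...,1]*1.5)).astype(np.uint8)
n,l,st,ce=cv2.connectedComponentsWithStats(m);i=1+st[1:,4].argmax()
h=np.argwhere(l==i)[:,::-1]
P=np.array([ray("wrist",u,v,97,c)[:2] for u,v in h[::7]]);print("guard",P.min(0),P.max(0))
E
```

```text
delta [ 1.   0.5 98.6] [-0.     0.002  0.003] now [ 492.9 -241.5  226.6] [-3.141e+00  2.000e-03 -2.170e-01] 42.9 t 41.975
[550 100  10  79 578] [556. 140.] [ 511. -493.  150.]
[273 195  23  34 635] [284. 212.] [ 498. -243.  150.]
[261 220  16  16 133] [268. 228.] [ 489. -229.  150.]
[139 237  56  27 923] [167. 250.] [ 487. -147.  150.]
guard [ 455.04896703 -211.30147779] [631.22241368 -48.51685334]
```

The guard reads as shut and the grip is where I expected it, so I descend and pinch it.

play_rows(deltas=[2,1,50,0,0,0,0.5,2,1,90,0,0,0,0.5,2,1,98,0,0,0,0.5,2,1,98,0,0,0,0,2,1,98,0,0,0,0,2,1,98,0,0,0,0,2,1,98,0,0,0,0])

```text
clock: 42.9
eef_pos: [496.1, -243.8, 131.0]
tool_rot: [3.141, -0.002, -0.219]
force: [-0.4, -0.8, 3.6]
width: 16.3
gripper_force: 58.9
```

```bash
python3 - <<'E'
from h import *
s=read_state();print(s["force"],s["width"])
p=np.array([566.7,-294.5])
for q in (0,.1,.2,.3,.4,.5,.6,.7,.8):
    a=np.pi-.62+q; go((*(p+90*np.array([np.cos(a),np.sin(a)])),128),-.22)
E
```

```text
[-0.37536367 -0.82279929  3.61250803] 16.310186995954854
delta [-3. -1.  3.] [ 0.001 -0.002  0.001] now [ 496.1 -243.8  131. ] [ 3.141e+00 -2.000e-03 -2.190e-01] 16.3 t 42.9
delta [-6.   7.5  3. ] [ 0.001 -0.002  0.001] now [ 496.1 -243.8  131. ] [ 3.141e+00 -2.000e-03 -2.190e-01] 16.3 t 42.9
delta [-8.3 16.2  3. ] [ 0.001 -0.002  0.001] now [ 496.1 -243.8  131. ] [ 3.141e+00 -2.000e-03 -2.190e-01] 16.3 t 42.9
delta [-9.6 25.1  3. ] [ 0.001 -0.002  0.001] now [ 496.1 -243.8  131. ] [ 3.141e+00 -2.000e-03 -2.190e-01] 16.3 t 42.9
delta [-10.1  34.1   3. ] [ 0.001 -0.002  0.001] now [ 496.1 -243.8  131. ] [ 3.141e+00 -2.000e-03 -2.190e-01] 16.3 t 42.9
delta [-9.6 43.1  3. ] [ 0.001 -0.002  0.001] now [ 496.1 -243.8  131. ] [ 3.141e+00 -2.000e-03 -2.190e-01] 16.3 t 42.9
delta [-8.3 52.   3. ] [ 0.001 -0.002  0.001] now [ 496.1 -243.8  131. ] [ 3.141e+00 -2.000e-03 -2.190e-01] 16.3 t 42.9
delta [-6.1 60.7  3.1] [ 0.001 -0.002  0.001] now [ 496.1 -243.8  131. ] [ 3.141e+00 -2.000e-03 -2.190e-01] 16.3 t 42.9
delta [-3.  69.1  3.1] [ 0.001 -0.002  0.001] now [ 496.1 -243.8  131. ] [ 3.141e+00 -2.000e-03 -2.190e-01] 16.3 t 42.9
```

play_rows(deltas=[-3,8.5,0,0,0,0,0,-5,17,0,0,0,0,0,-6.5,26,0,0,0,0,0,-7,35,0,0,0,0,0,-6.5,44,0,0,0,0,0,-5,53,0,0,0,0,0,-3,62,0,0,0,0,0,0,70,0,0,0,0,0,0,70,0,0,0,0,0,0,70,0,0,0,0,0])

```text
clock: 44.15
eef_pos: [476.7, -311.6, 130.5]
tool_rot: [-3.141, 0.006, -0.219]
force: [-7.5, 1.0, 11.2]
width: 16.0
gripper_force: 60.9
```

play_rows(deltas=[0,0,0,0,0,0,0,0,0,0,0,0,0,0.5,0,0,0,0,0,0,0.5,0,0,0,0,0,0,0.5,0,0,-40,0,0,0,0.5,0,0,-100,0,0,0,0.5,0,0,-140,0,0,0,0.5,-60,0,-150,0,0,0,0.5,-60,0,-150,0,0,0,0.5,-60,0,-150,0,0,0,0.5])

```text
clock: 45.4
eef_pos: [422.2, -298.6, 280.1]
tool_rot: [3.141, -0.001, -0.219]
force: [0.3, 0.6, -0.1]
width: 42.5
gripper_force: 0.0
```

```bash
python3 - <<'E'
from h import *
w=get_image("wrist");c=camera_info("wrist")
g=w.max(2); n,l,st,ce=cv2.connectedComponentsWithStats((g<45).astype(np.uint8))
for i in range(1,n):
    if 100<st[i,4]<6000: print("dark",st[i],ray("wrist",*ce[i],150,c).round(0))
m=((w[...,0]>90)&(w[...,2]<50)&(w[...,0]>w[...,1]*1.5)).astype(np.uint8)
n,l,st,ce=cv2.connectedComponentsWithStats(m);i=1+st[1:,4].argmax()
P=np.array([ray("wrist",u,v,97,c)[:2] for u,v in np.argwhere(l==i)[::7,::-1]]);print("guard",P.min(0),P.max(0))
s=get_image("scene");a=cv2.imread("pics/raw.png")[...,::-1]
# weights on mat: bright blobs
y0,x0=200,400;n,l,st,ce=cv2.connectedComponentsWithStats((s[y0:290,x0:475].max(2)>75).astype(np.uint8))
for i in range(1,n):
    if st[i,4]>30: print("mat",st[i],ray("scene",x0+ce[i,0],y0+ce[i,1],15)[:2].round(0))
E
```

```text
dark [ 497   51   22   82 1473] [ 484. -538.  150.]
dark [273 121  20  20 325] [ 481. -311.  150.]
dark [195 151  15  14 151] [ 474. -238.  150.]
dark [ 94 169  48  21 464] [ 476. -151.  150.]
guard [ 454.67251218 -210.79552877] [631.09468177 -48.4077734 ]
mat [   0    0   75   90 2777] [512. 371.]
mat [ 38  20  22  18 242] [466. 392.]
mat [ 12  30  19  18 222] [499. 330.]
mat [ 40  48  23  20 289] [541. 390.]
```

```bash
python3 -c "
from cell import *
print(finish_job())"
```

```text
the job is handed in; nothing more can be done
None
```

I handed the job in with the lever in the dotted notch, the guard shut over both combs lying flat in the lamp chamber, and all three weights upright on the mat; the hand-in returned no verdict.

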